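# Battery into the gait recorder, cover clicked shut

## Task

Put the battery pack into the open battery bay of the gait recorder, lying flat on the bay floor, then slide the recorder's cover along its rails until the springy tab clicks past the steel ledge and the cover stays shut. The stop behind the ledge is thin, so push gently and stop when it is home; do not knock the other things on the bench about.

Things in the scene. Friction and masses are not known exactly. Their poses are not given: they have to be found in the camera images.
- recorder: Gait recorder: fixed grey plastic case, 266 (x) by 76 (y) by 37 mm high, on the bench. Origin: on its underside, below the middle of the battery bay; the case spans x -168 to +98. Its +x is the way the cover slides shut. Side shelves and the decks before and behind the bay trough are 28 mm above the bench; lips (48 mm apart, tops 37 mm up, x -168 to +52) hold the cover down with about 1 mm play.
- bay (a point): Middle of the bay floor, recorder x 0, y 0, 5 mm above the bench; axes as the recorder's. The trough is 39 mm wide (y), x -45 to +45. Two ribs across it, 7 mm high, 3 mm thick, leave a 45 mm long place (x) for the pack; beyond each rib are 20 mm of room for a finger, so the pack goes in held by its two ends. Seated, its middle is 10 mm above this point.
- stop_face (a point): A point on the recorder: x +46, y 0, 28 mm above the bench. The steel catch on the front deck (a ledge 20 mm wide, 5.5 mm high, ramped toward the cover, and two stop posts 37.5 mm above the bench, 12 to 22 mm off the middle, whose faces the plate meets when home) is adjustable: the faces lie 5 mm nearer to 19 mm farther (x) than this point, fixed for each recorder: feel for the end.
- cover: White slide cover: plate 92 (x) by 58 (y) by 4 mm, 60 g, loose but captive on the recorder's rails, axes as the recorder's; origin: centre of the plate's underside, 28 mm above the bench. Starts slid back at recorder x -117 to -122 mm; shut it is somewhere in -5 to +19. Free sliding takes 1 to 3 N. More than 16 N between the cover (or its tab) and the catch breaks the catch.
- tab_root (a point): Root of the cover's springy tab: 40 mm ahead of the cover's origin, on the plate. The tab, 14 mm wide, reaches 24 mm past the plate's front edge, with a barb under its tip. The barb meets the ramp about 18 mm before home: pushing then takes some 3 to 8 N; about 2 mm before home it drops behind the ledge, the force falls off; then the plate meets the posts, hard. Shut, the tab lies level.
- cover_ridge (a point): Centre of the cover's grip ridge: 10 mm thick (x), 34 mm wide (y), 16 mm high, standing on the plate; this point is 8 mm above the plate's top, 40 mm above the bench, 10 mm behind the cover's origin. It can be pinched from above across its 10 mm thickness, or pushed from behind.
- pack_mid (a point): Centre of the battery pack: black block 40 (x) by 34 (y) by 20 mm high, pale label on top, brass contacts on both of its ends (40 mm apart), 50 to 100 g; this point is 10 mm above its underside. It starts flat on the bench and goes into the bay with its 40 mm length along the recorder's x, either end first.
- tape_mid (a point): Bystander: roll of brown tape lying flat, 76 mm across, 30 mm high; this point is its centre.
- wax_mid (a point): Bystander: brown wax block 60 x 42 x 26 mm; this point is its centre.
- last: Bystander: pale wooden-look shoe last, 180 mm long, 97 mm high, on its sole; origin below its middle, toe to its +x, the tall cone 52 mm toward -x.
- glue: Bystander: white bottle, 48 mm across, 105 mm high; origin at the centre of its underside.
- hammer: Bystander: hammer lying flat, 250 mm long along its x; origin below its middle.
- brush: Bystander: brush lying flat, 170 mm long along its x; origin below its middle.
- mug: Bystander: blue mug, 80 mm across, 92 mm high; origin at the centre of its underside.
Mind the look-alikes: they are no part of the job. Leave any blue look-alike of the part that bears pack_mid alone.

How it is judged (in metres and radians):
On the way:
1. the battery pack lies flat on the bay floor (horizontal distance between pack_mid and bay below 0.0055 m and z of pack_mid in the frame of bay below 0.013 m and angle between pack_mid's own z axis and vertical below 0.12 rad), for 0.2 s.
At the end, for the whole second after the job is handed in: the pack lies flat on the bay floor within 5.5 mm of its middle; the cover is slid home with the barb of its tab dropped behind the ledge (tab level to 1.5 mm, not riding on the ledge); the cover is at rest (all of step 1 and x of catch_c0 in the frame of cover below 0.063 m and z of tab_c1 in the frame of cover below 0.0055 m and linear speed of cover below 0.01 m/s); the robot touches nothing.
It fails at once if the catch is forced: more than 16 N between the cover and the catch (contact force between cover and catch above 16 N).
It fails at once if a bystander is knocked more than 30 mm (distance of any of tape_mid, wax_mid, last, glue, hammer, brush, mug from where it was at the start of the episode above 0.03 m).
It also fails if it takes over 58 s, if anything falls off the work surface, if the arm or the gripper's body presses on something with over 40 N, if the wrist force passes 120 N, or if a joint passes its speed limit or range.

## Robot

A 6-joint arm with a two-finger parallel gripper is mounted at the origin on the work surface. World frame = base frame: x ahead of the robot, y to its left, z up, the work surface at z = 0. Lengths are in mm, angles in rad, forces in N, time in s.
With the tool pointing down it reaches from about 350 to 1000 mm from the base axis. Payload 7.1 kg.
Tool frame: the origin (TCP) lies midway between the tips of the shut fingers; the grasp point (between the pads) lies 19 mm behind it; z points along the fingers, y is the direction in which the jaws open and shut (so a half turn about z gives the same grasp; the last joint's range is limited). The gripper opens to 85 mm and grips with 20 to 120 N. Pads are 22 mm wide; open, the fingers measure 114 mm over their backs; the gripper's body (76 mm by 85 mm) begins 54 mm behind the grasp point. The pads swing forward as they close: fully open they stand 13 mm farther back than shut.
Start: joints at [-1.285, 0.423, 1.63, -0, 1.089, -0.019], TCP at [187.582, -596.169, 231.319] pointing down, gripper open.
Joint ranges: [-3, 3], [-0.9, 2.11], [0.09, 2.58], [-1.31, 4.45], [0.11, 2.69], [-2.54, 2.54]. Speed limits (rad/s): [2.39, 2.39, 3.01, 3.14, 3.14, 3.14].

## Interface

Orientations are given as a unit quaternion [w, x, y, z].
In Python, from bench import env gives the robot as it stands.
- The arm moves only by the shell command python3 -m handwheel 'ROWS' [OPENING]. ROWS is JSON, a list of rows, each an object of numbers: "dx", "dy", "dz": the shift along the tool's x, y, z in m; "wx", "wy", "wz": the turn, a rotation vector about the tool's x, y, z in rad. In form: [{"dx": .., "dy": .., "dz": .., "wx": .., "wy": .., "wz": ..}, ...]. A call has 1 to 12 rows; each row is the pose to reach, as a shift and turn from the pose measured when the call began, along the tool's axes at that moment; what a row does not reach only later rows make up. A row lasts 1/10 s, in which the tool goes at most 50 mm and 8.59 degrees, less where a joint would pass 70% of its speed; a pose out of reach is approached as far as the arm can. A call with a gripper value outside its range is refused whole. OPENING is the finger opening in m, from 0 to 0.0854, set as the call begins (- or left out, the last holds). The fingers move at their own pace and stop on an object; the grip force is fixed at half the most. Time passes only in rows, so rows that repeat a pose let the fingers close. It gives the time, the measured TCP pose, the force and the opening at its end, in the units of the state.
- env.state(): the state, without advancing time (a new reading comes with each control period).
- env.read_camera(name): name is "scene" or "side" or "wrist"; returns the picture (400x640x3 uint8, blue, green, red); there is no depth.
- env.calibration(name): a dict with "vertical_fov" (degrees; the focal length in pixels is half the picture's height over the tangent of half this angle, whatever the lens; pixels are square), "cx", "cy" (the principal point, pixels), "distortion" ([k1, k2, p1, p2, k3] as OpenCV has them; the pictures are not rectified), "R" (3x3) and "t" (3): a world point X has camera coordinates R X + t. Camera axes: x right, y down, z forward; pixel columns grow to the right and rows downward; lengths in mm; the calibration is good to about 2 mm. A picture is of the moment at which its call begins: read the wrist's pose just before it. calibration takes no time and is no camera call; for the wrist camera it gives the pose at the moment of the call.
- env.close_job(): hands the job in, once; it reports no verdict.
The state is a dict: "t": time; "joint_positions": joint angles; "qd": joint speeds; "joint_torque": joint torques, N m; "eef_pos": TCP position; "eef_rot": TCP orientation; "force": force on the tool from outside, world axes, zero at the start; "moment": the same for the moment, N m; "opening": finger opening in mm.
Only numpy, scipy, OpenCV 4.12 (cv2) and the standard library are available. Lean on these libraries where they do the work, as an engineer would, in place of code of your own. Each camera call takes 0.05 s, during which the arm holds its last target.

## Working session

There is one attempt and no reset: what is moved stays moved. The work goes in short steps, Python scripts to look and compute and a shell command to move; the robot and the scene stay as the last step left them, time stands still between calls to the robot, and variables do not carry over. Pictures are saved under pics/ and viewed, and the job is handed in when it is done.

```bash
mkdir -p pics; ls
python3 - <<'E'
from bench import env
import cv2,numpy as np
print(env.state())
for n in ("scene","side","wrist"):
    c=env.calibration(n);print(n,c)
    cv2.imwrite(f"pics/{n}0.png",env.read_camera(n))
E
```

```text
pics
{'t': 0.0, 'joint_positions': array([-1.28500013e+00,  4.23873825e-01,  1.63076946e+00, -2.90895552e-05,
        1.08858786e+00, -1.90180830e-02]), 'qd': array([ 0.00063178, -0.0010562 ,  0.00112611,  0.00068355, -0.0002235 ,
        0.00048663]), 'joint_torque': array([-3.50249349e-03, -5.57396328e+01, -2.81741309e+01, -1.10698447e-04,
        7.55977730e-03,  8.45477587e-06]), 'eef_pos': array([ 187.41171711, -595.61834622,  230.49388464]), 'eef_rot': array([-8.10257399e-04,  9.88407137e-01,  1.51824436e-01, -1.21721270e-04]), 'force': array([-0.45329272,  0.1114572 ,  0.01879077]), 'moment': array([ 0.02375361,  0.03315758, -0.02697815]), 'opening': 85.06113254332874}
scene {'vertical_fov': 43.25654626877463, 'cx': 322.0558154927739, 'cy': 203.45358498946777, 'distortion': array([-0.15006559,  0.        ,  0.        ,  0.        ,  0.        ]), 'R': array([[-0.90429659,  0.42686345,  0.00593856],
       [ 0.30763773,  0.66123927, -0.68419416],
       [-0.29598429, -0.61688752, -0.72927573]]), 't': array([ 529.39966338, -101.68575747, 1643.65566758])}
side {'vertical_fov': 57.307681787468546, 'cx': 318.0792945284718, 'cy': 206.26837459655096, 'distortion': array([-0.02588131,  0.        ,  0.        ,  0.        ,  0.        ]), 'R': array([[ 0.9721613 , -0.2342446 , -0.00564539],
       [-0.16825544, -0.68111987, -0.7125769 ],
       [ 0.1630721 ,  0.69368955, -0.7015713 ]]), 't': array([-566.07108844,  117.02344045,  926.11950647])}
wrist {'vertical_fov': 69.07923026653641, 'cx': 318.5658303706988, 'cy': 200.9154746072386, 'distortion': array([-0.0371614,  0.       ,  0.       ,  0.       ,  0.       ]), 'R': array([[ 3.00744702e-01, -9.53704683e-01, -4.25634618e-05],
       [-9.16248977e-01, -2.88945668e-01,  2.77485519e-01],
       [-2.64651537e-01, -8.34133010e-02, -9.60729819e-01]]), 't': array([-625.30182464,  -35.82645168,  377.7408266 ])}
```

View pics/scene0.png

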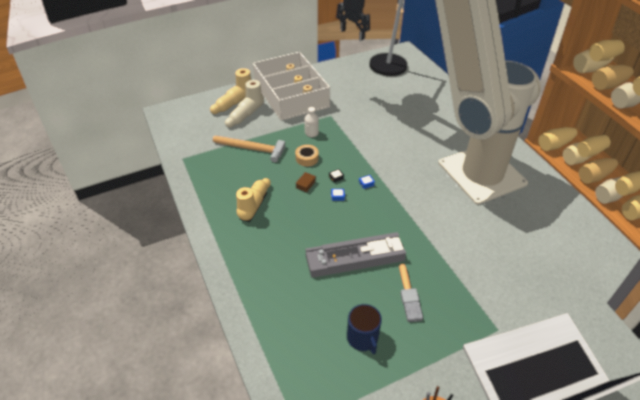

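View pics/side0.png

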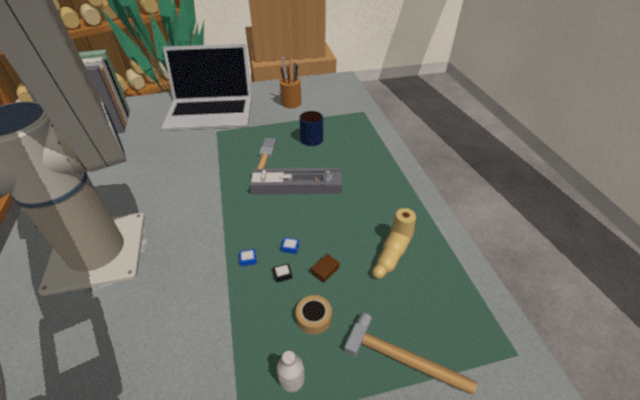

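View pics/wrist0.png

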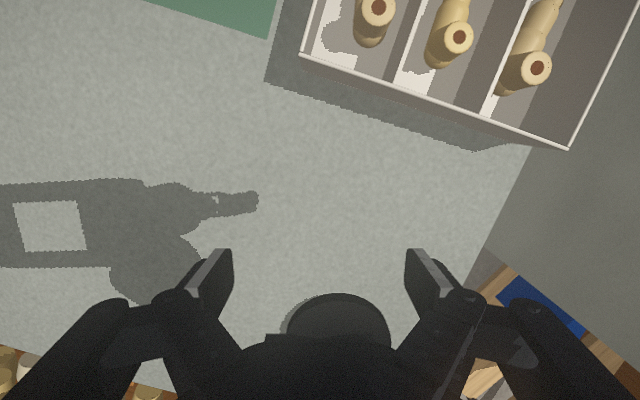

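Side view: the black pack is at about (283,272), with blue look-alikes at (248,257) and (290,245). The recorder runs from (251,182) to (342,182), cover on the left. I'll enlarge crops of both.

```bash
cat > h.py <<'E'
import numpy as np,cv2
from bench import env
from scipy.spatial.transform import Rotation as Ro
def K(c):
    f=200/np.tan(np.radians(c['vertical_fov']/2)); return np.array([[f,0,c['cx']],[0,f,c['cy']],[0,0,1.]])
def px2w(c,uv,z):
    p=cv2.undistortPoints(np.array([[uv]],float),K(c),c['distortion'])[0,0]
    d=c['R'].T@np.array([p[0],p[1],1]); o=-c['R'].T@c['t']
    return o+d*(z-o[2])/d[2]
def w2px(c,P):
    return cv2.projectPoints(np.array(P,float).reshape(-1,3),cv2.Rodrigues(c['R'])[0],c['t'],K(c),c['distortion'])[0].reshape(-1,2)
def crop(src,dst,x0,y0,x1,y1,k):
    im=cv2.imread(src)[y0:y1,x0:x1]; cv2.imwrite(dst,cv2.resize(im,None,fx=k,fy=k,interpolation=cv2.INTER_CUBIC))
def tool(P):
    s=env.state();q=s['eef_rot'];R=Ro.from_quat([q[1],q[2],q[3],q[0]]);return R.inv().apply(np.array(P)-s['eef_pos'])
E
python3 - <<'E'
from h import *
crop("pics/side0.png","pics/side0a.png",235,155,355,215,6)
crop("pics/side0.png","pics/side0b.png",235,225,345,295,6)
c=env.calibration("side");c2=env.calibration("scene")
print("pack",px2w(c,(283,270),20),px2w(c2,(336,174),20))
for uv in ((251,171),(341,170),(252,193),(341,193)): print(px2w(c,uv,37))
E
```

```text
pack [ 453.79657547 -181.36706175   20.        ] [ 452.51019741 -177.86048616   20.        ]
[420.00210398 184.68441977  37.        ]
[683.12927408 124.09623523  37.        ]
[412.31012995  85.95974377  37.        ]
[654.77005852  25.912116    37.        ]
```

View pics/side0a.png

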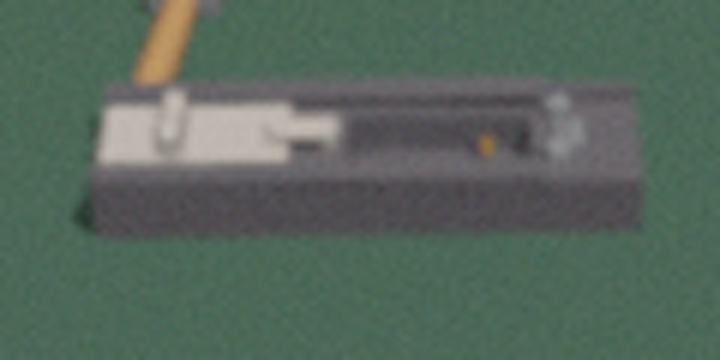

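View pics/side0b.png

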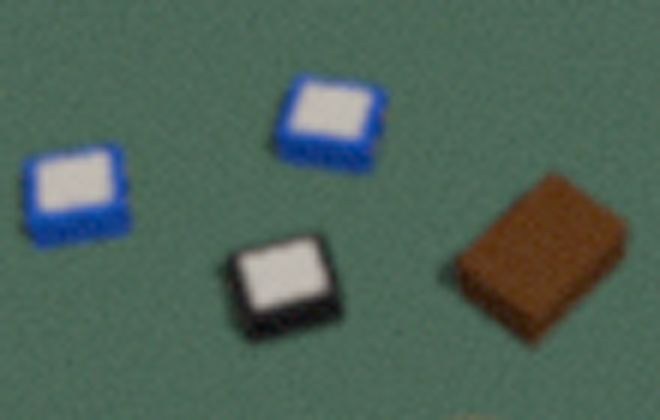

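Run:
```python
from h import *
c=env.calibration("wrist");o=-c['R'].T@c['t']
print("cam in tool",tool(o), "look dir in tool",tool(env.state()['eef_pos']+c['R'][2]))
print(tool([420,-168,270]))
c=env.calibration("side")
for uv in ((238,275),(320,240),(332,290),(250,310)): print(px2w(c,(235+uv[0]/6,225+uv[1]/6),20))
```

```text
cam in tool [  70.79308531    0.56577061 -142.21639907] look dir in tool [-0.27750764  0.0014979   0.96072226]
[ 350.20388849 -338.32104413  -38.87961283]
[ 434.35876198 -179.06854362   20.        ]
[ 468.57409983 -170.11630681   20.        ]
[ 468.85188248 -194.75907023   20.        ]
[ 436.36552822 -196.40261357   20.        ]
```

```bash
python3 -m handwheel '[{"dx":0.035,"dy":-0.035,"dz":-0.004,"wz":-0.09},{"dx":0.07,"dy":-0.07,"dz":-0.008,"wz":-0.18},{"dx":0.105,"dy":-0.1,"dz":-0.012,"wz":-0.27},{"dx":0.14,"dy":-0.135,"dz":-0.015,"wz":-0.36},{"dx":0.175,"dy":-0.17,"dz":-0.02,"wz":-0.45},{"dx":0.21,"dy":-0.2,"dz":-0.02,"wz":-0.54},{"dx":0.245,"dy":-0.235,"dz":-0.02,"wz":-0.63},{"dx":0.28,"dy":-0.27,"dz":-0.02,"wz":-0.72},{"dx":0.315,"dy":-0.3,"dz":-0.02,"wz":-0.81},{"dx":0.35,"dy":-0.335,"dz":-0.02,"wz":-0.89},{"dx":0.38,"dy":-0.34,"dz":-0.02,"wz":-0.89},{"dx":0.38,"dy":-0.34,"dz":-0.02,"wz":-0.89}]' 0.085
python3 - <<'E'
from h import *
im=env.read_camera("wrist");cv2.imwrite("pics/w1.png",im)
E
```

```text
schema error: expected keys dx, dy, dz, wx, wy, wz
```

View pics/w1.png

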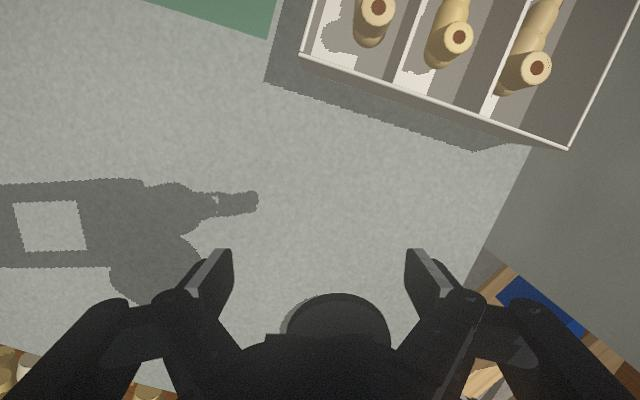

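All keys are required.

```bash
python3 -m handwheel '[{"dx":0.035,"dy":-0.035,"dz":-0.004,"wx":0,"wy":0,"wz":-0.09},{"dx":0.07,"dy":-0.07,"dz":-0.008,"wx":0,"wy":0,"wz":-0.18},{"dx":0.105,"dy":-0.1,"dz":-0.012,"wx":0,"wy":0,"wz":-0.27},{"dx":0.14,"dy":-0.135,"dz":-0.015,"wx":0,"wy":0,"wz":-0.36},{"dx":0.175,"dy":-0.17,"dz":-0.02,"wx":0,"wy":0,"wz":-0.45},{"dx":0.21,"dy":-0.2,"dz":-0.02,"wx":0,"wy":0,"wz":-0.54},{"dx":0.245,"dy":-0.235,"dz":-0.02,"wx":0,"wy":0,"wz":-0.63},{"dx":0.28,"dy":-0.27,"dz":-0.02,"wx":0,"wy":0,"wz":-0.72},{"dx":0.315,"dy":-0.3,"dz":-0.02,"wx":0,"wy":0,"wz":-0.81},{"dx":0.35,"dy":-0.335,"dz":-0.02,"wx":0,"wy":0,"wz":-0.89},{"dx":0.38,"dy":-0.34,"dz":-0.02,"wx":0,"wy":0,"wz":-0.89},{"dx":0.38,"dy":-0.34,"dz":-0.02,"wx":0,"wy":0,"wz":-0.89}]' 0.085
python3 - <<'E'
from h import *
im=env.read_camera("wrist");cv2.imwrite("pics/w1.png",im)
E
```

```text
t: 1.4
eef_pos: [450.6, -155.6, 251.5]
eef_rot: [0.0, 0.826, 0.564, 0.001]
force: [0.6, 0.1, -0.2]
opening: 84.8
```

View pics/w1.png

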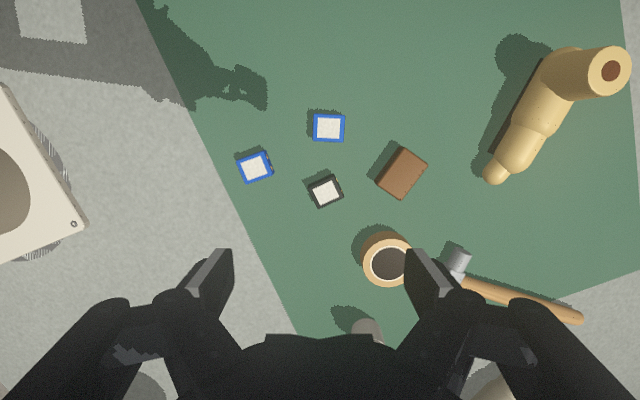

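Run:
```python
from h import *
crop("pics/w1.png","pics/w1a.png",290,160,360,220,10)
```

```text
(no output)
```

View pics/w1a.png

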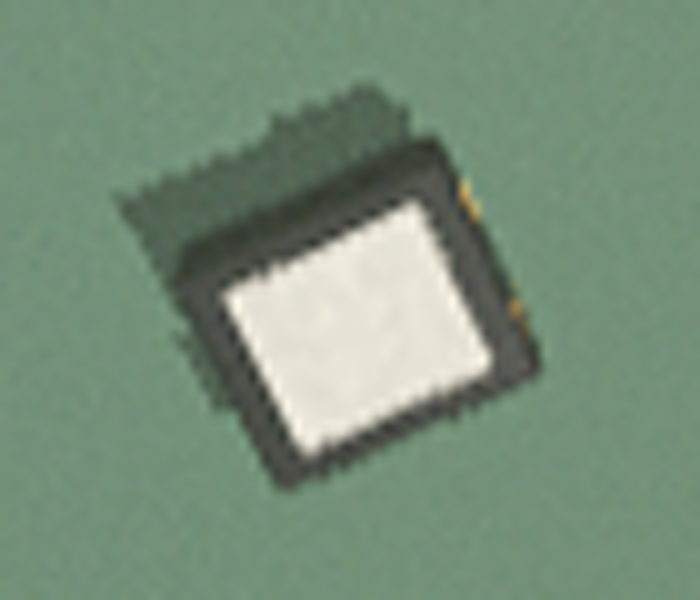

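Run:
```python
from h import *
c=env.calibration("wrist")
W=np.array([px2w(c,(290+u/10,160+v/10),20) for u,v in ((222,293),(415,203),(492,362),(308,458))])
print(W,W.mean(0))
ex=(W[1]-W[0]+W[2]-W[3])/2; print(np.linalg.norm(ex),np.degrees(np.arctan2(ex[1],ex[0])))
ey=(W[3]-W[0]+W[2]-W[1])/2; print(np.linalg.norm(ey),np.degrees(np.arctan2(ey[1],ey[0])))
for u,v in ((285,488),(540,370)): print(px2w(c,(290+u/10,160+v/10),20))
m=W.mean(0)
print("tool to", tool([m[0],m[1],20])); s=env.state();q=s['eef_rot'];R=Ro.from_quat([q[1],q[2],q[3],q[0]]);print(np.degrees(np.arctan2(R.as_matrix()[1,1],R.as_matrix()[0,1])),s['joint_positions'])
```

```text
[[ 434.06095491 -174.07406689   20.        ]
 [ 462.11851198 -171.99030848   20.        ]
 [ 464.06341783 -195.94022039   20.        ]
 [ 436.39987723 -199.49330689   20.        ]] [ 449.16069049 -185.37447566   20.        ]
28.00274426735848 5.776491024736194
24.777330086072734 -85.04078913192875
[ 431.98072762 -202.31025223   20.        ]
[ 469.6448134  -199.30535244   20.        ]
tool to [-27.09879258  10.74345997 231.12816405]
-21.36204298241157 [-3.60670989e-01  1.75758080e-01  1.93210807e+00  8.52241762e-04
  1.03405326e+00  1.17312138e-02]
```

Pack found at (450,-185) with yaw about 5.3°; brass shows at its right-hand end, so the 40 mm axis runs left–right in the image. Next I move above it, turn, and take a closer look.

```bash
python3 -m handwheel '[{"dx":-0.007,"dy":0.003,"dz":0.035,"wx":0,"wy":0,"wz":-0.12},{"dx":-0.014,"dy":0.006,"dz":0.07,"wx":0,"wy":0,"wz":-0.24},{"dx":-0.021,"dy":0.009,"dz":0.11,"wx":0,"wy":0,"wz":-0.36},{"dx":-0.0277,"dy":0.0102,"dz":0.15,"wx":0,"wy":0,"wz":-0.466},{"dx":-0.0277,"dy":0.0102,"dz":0.15,"wx":0,"wy":0,"wz":-0.466},{"dx":-0.0277,"dy":0.0102,"dz":0.15,"wx":0,"wy":0,"wz":-0.466}]' 0.06
python3 - <<'E'
from h import *
im=env.read_camera("wrist");cv2.imwrite("pics/w2.png",im);print(env.state()['eef_pos'])
E
```

```text
t: 2.05
eef_pos: [447.5, -186.2, 101.2]
eef_rot: [-0.001, 0.675, 0.738, -0.0]
force: [0.9, 0.1, -0.4]
opening: 60.0
[ 448.6699997  -186.41538497  102.37235133]
```

View pics/w2.png

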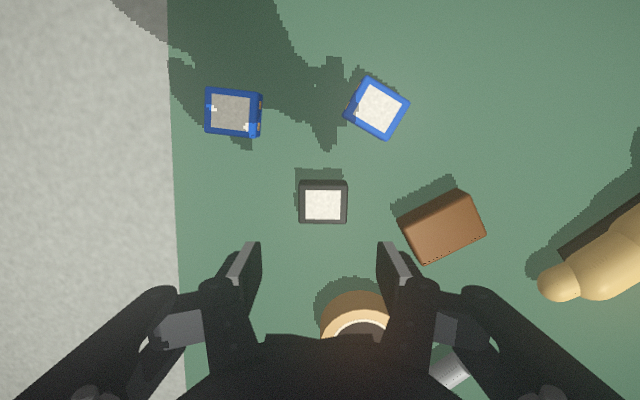

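Run:
```python
from h import *
crop("pics/w2.png","pics/w2a.png",285,165,365,235,10)
```

```text
(no output)
```

View pics/w2a.png

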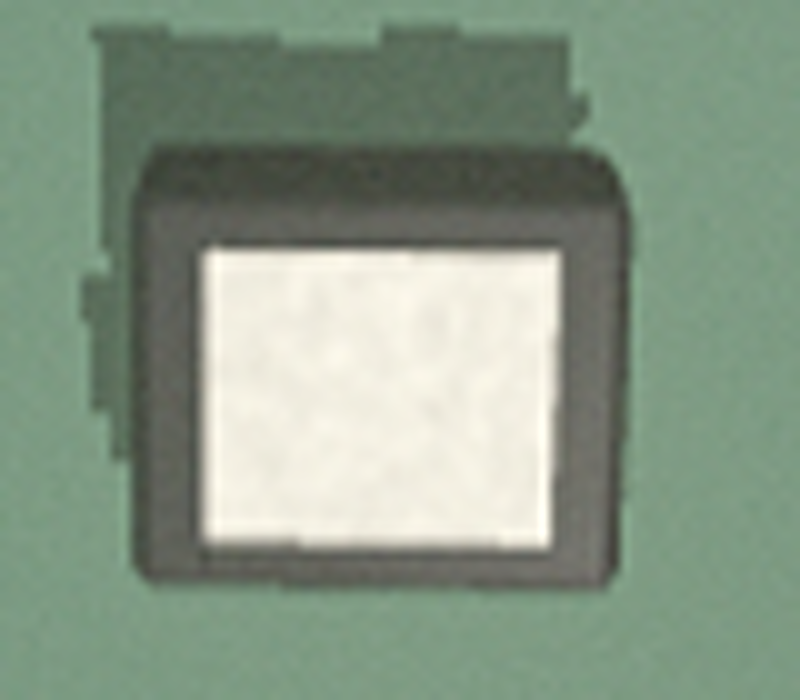

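Run:
```python
from h import *
for i in range(1):
    c=env.calibration("wrist");s=env.state()
    m=px2w(c,(285+38.1,165+39.4),20);print(m,tool([m[0],m[1],9]),s['eef_pos'])
    a=px2w(c,(285+20.3,165+25),20);b=px2w(c,(285+56,165+25),20);d=px2w(c,(285+20.3,165+54.5),20);e=px2w(c,(285+55,165+54.8),20)
    t=lambda v:np.degrees(np.arctan2(v[1],v[0]))
    print(t(b-a),t(e-d),t(a-d)-90,t(b-e)-90)
    q=s['eef_rot'];R=Ro.from_quat([q[1],q[2],q[3],q[0]]).as_matrix();print(t(R[:,1]))
```

```text
[ 452.77657993 -184.15016876   20.        ] [ 1.8547844   4.22070601 93.37631721] [ 448.6699997  -186.41538497  102.37235133]
5.16098264756991 4.622910654006269 4.440625456932921 4.539308514691072
5.12929849441691
```

```bash
python3 -m handwheel '[{"dx":0.002,"dy":0.004,"dz":0.02,"wx":0,"wy":0,"wz":0.005},{"dx":0.002,"dy":0.004,"dz":0.05,"wx":0,"wy":0,"wz":0.005},{"dx":0.002,"dy":0.004,"dz":0.075,"wx":0,"wy":0,"wz":0.005},{"dx":0.002,"dy":0.004,"dz":0.09,"wx":0,"wy":0,"wz":0.005},{"dx":0.002,"dy":0.004,"dz":0.093,"wx":0,"wy":0,"wz":0.005},{"dx":0.002,"dy":0.004,"dz":0.093,"wx":0,"wy":0,"wz":0.005}]' 0.06
python3 - <<'E'
from h import *
im=env.read_camera("wrist");cv2.imwrite("pics/w3.png",im);print(env.state()['eef_pos'])
E
```

```text
t: 2.7
eef_pos: [453.7, -184.4, 10.9]
eef_rot: [0.001, 0.677, 0.736, 0.001]
force: [0.5, -0.5, -0.0]
opening: 59.7
[ 453.82065804 -184.50228577   11.11579627]
```

View pics/w3.png

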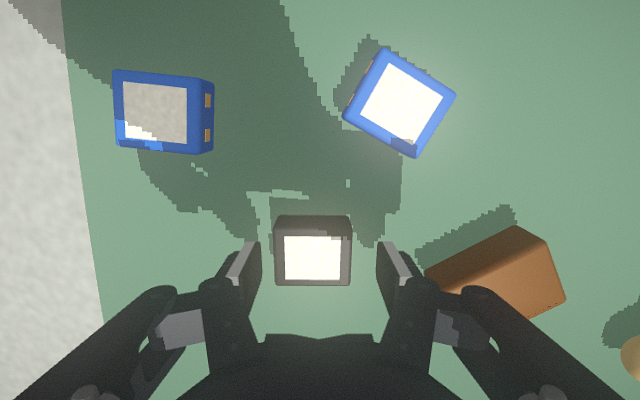

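```bash
python3 - <<'E'
from h import *
c=env.calibration("wrist");s=env.state()
q=s['eef_rot'];R=Ro.from_quat([q[1],q[2],q[3],q[0]])
print(w2px(c,[s['eef_pos']+R.apply([x,0,-9]) for x in (-17,-11,0,11,17)]))
m=px2w(c,(313,259),20);print(m,tool(m))
for v in (232,286): print(tool(px2w(c,(313,v),20)))
E
python3 -m handwheel '[{"dx":0,"dy":0,"dz":0.001,"wx":0,"wy":0,"wz":0},{"dx":0,"dy":0,"dz":0.001,"wx":0,"wy":0,"wz":0},{"dx":0,"dy":0,"dz":0.001,"wx":0,"wy":0,"wz":0},{"dx":0,"dy":0,"dz":0.001,"wx":0,"wy":0,"wz":0},{"dx":0,"dy":0,"dz":0.001,"wx":0,"wy":0,"wz":0}]' 0.03
```

```text
[[317.48968908 289.22653059]
 [317.48444108 279.1764271 ]
 [317.4747632  260.10297005]
 [317.4650337  240.1582574 ]
 [317.45971558 228.89842916]]
[ 451.47913895 -184.1249989    20.        ] [ 0.56346879 -2.27255801 -8.89225033]
[15.3219607  -2.20008997 -8.90661245]
[-15.13829664  -2.35156242  -8.8769765 ]
t: 3.25
eef_pos: [454.9, -185.0, 12.0]
eef_rot: [0.003, 0.677, 0.736, 0.001]
force: [-1.9, 0.2, 14.3]
opening: 37.6
```

Run:
```python
from h import *
im=env.read_camera("wrist");cv2.imwrite("pics/w4.png",im[180:340,160:480].repeat(2,0).repeat(2,1));s=env.state();print(s['eef_pos'],s['force'],s['opening'])
```

```text
[ 454.93655124 -184.97350994   11.95996522] [-2.49015133  1.31833995 13.98635167] 38.08954477661322
```

View pics/w4.png

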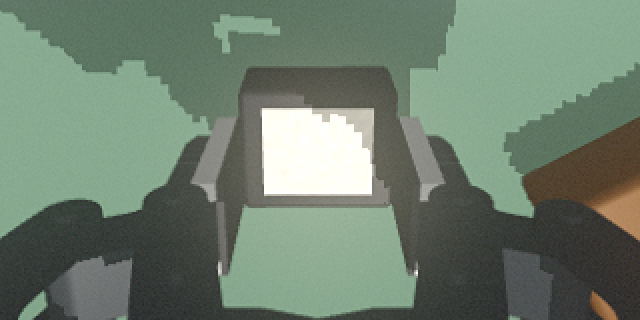

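```bash
python3 -m handwheel '[{"dx":0,"dy":0,"dz":-0.02,"wx":0,"wy":0,"wz":0},{"dx":0,"dy":0,"dz":-0.06,"wx":0,"wy":0,"wz":0},{"dx":0.03,"dy":0.015,"dz":-0.1,"wx":0,"wy":0,"wz":0.04},{"dx":0.07,"dy":0.035,"dz":-0.13,"wx":0,"wy":0,"wz":0.1},{"dx":0.11,"dy":0.06,"dz":-0.138,"wx":0,"wy":0,"wz":0.16},{"dx":0.15,"dy":0.08,"dz":-0.138,"wx":0,"wy":0,"wz":0.22},{"dx":0.19,"dy":0.105,"dz":-0.138,"wx":0,"wy":0,"wz":0.28},{"dx":0.22,"dy":0.125,"dz":-0.138,"wx":0,"wy":0,"wz":0.31},{"dx":0.235,"dy":0.133,"dz":-0.138,"wx":0,"wy":0,"wz":0.31},{"dx":0.235,"dy":0.133,"dz":-0.138,"wx":0,"wy":0,"wz":0.31},{"dx":0.235,"dy":0.133,"dz":-0.138,"wx":0,"wy":0,"wz":0.31}]'
python3 - <<'E'
from h import *
c=env.calibration("wrist")
im=env.read_camera("wrist");cv2.imwrite("pics/w5.png",im);print(env.state()['eef_pos'])
import pickle;pickle.dump(c,open("c5.pkl","wb"))
E
```

```text
t: 4.4
eef_pos: [566.3, 60.0, 150.2]
eef_rot: [0.002, 0.782, 0.623, 0.001]
force: [-0.7, -0.8, 0.5]
opening: 38.1
[566.0964155   59.50397344 150.12311662]
```

View pics/w5.png

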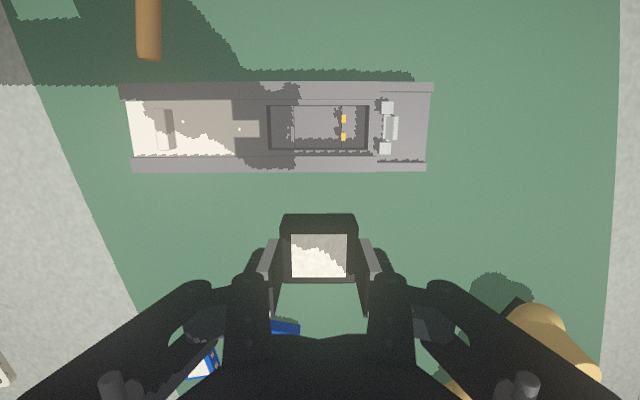

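Run:
```python
from h import *
crop("pics/w5.png","pics/w5a.png",255,75,445,180,4)
crop("pics/w5.png","pics/w5b.png",110,70,270,180,4)
```

```text
(no output)
```

View pics/w5a.png

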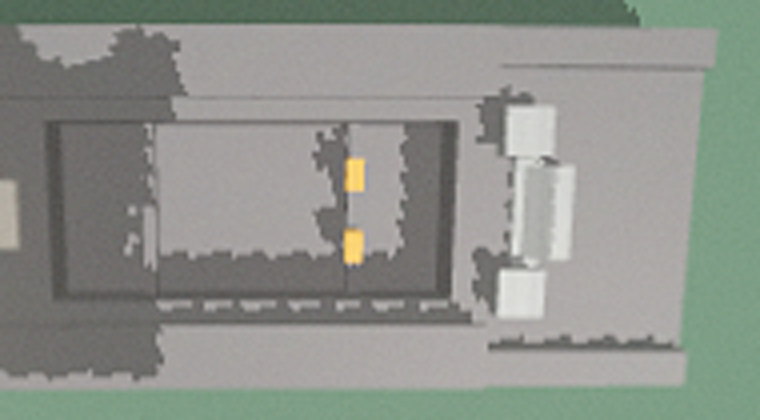

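View pics/w5b.png

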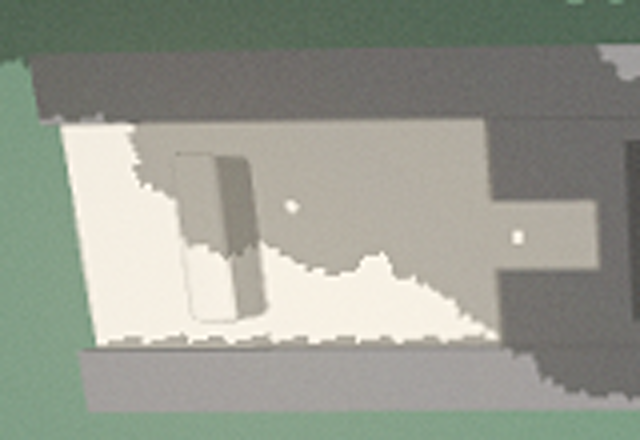

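```bash
cat > fit.py <<'E'
from h import *
from scipy.optimize import least_squares
def fit(c,P,U,x0):
    P=np.array(P,float);U=np.array(U,float)
    def f(p):
        co,si=np.cos(p[2]),np.sin(p[2]);W=P.copy();W[:,0]=p[0]+co*P[:,0]-si*P[:,1];W[:,1]=p[1]+si*P[:,0]+co*P[:,1]
        return (w2px(c,W)-U).ravel()
    r=least_squares(f,x0);return r.x,f(r.x).reshape(-1,2)
E
python3 - <<'E'
from fit import *
import pickle;c=pickle.load(open("c5.pkl","rb"))
a=lambda u,v:(255+u/4,75+v/4); b=lambda u,v:(110+u/4,70+v/4)
P=[(-45,19.5,28),(45,19.5,28),(45,-19.5,28),(-45,-19.5,28),(-168,38,37),(-168,-38,37),(98,38,37),(98,-38,37)]
U=[a(47,122),a(458,122),a(450,298),a(53,298),b(30,58),b(88,410),a(717,30),a(685,384)]
p,r=fit(c,P,U,[577,110,-.22]);print(p,np.degrees(p[2]));print(r)
p4,r=fit(c,P[:4],U[:4],[577,110,-.22]);print(p4,r)
# pack and cover features
def rec(W,p): d=W[:2]-p[:2];co,si=np.cos(p[2]),np.sin(p[2]);return np.array([co*d[0]+si*d[1],-si*d[0]+co*d[1]])
for n,uv,z in (("plate front",b(492,160),32),("plate front",b(499,300),32),("tab tip",b(597,235),32),("rear",b(80,235),32),("ridge top",b(195,155),48),("ridgetop",b(213,320),48),("ledge",a(545,210),33),("post",a(508,130),37.5),("post",a(498,290),37.5)):
    print(n,rec(px2w(c,uv,z),p))
E
```

```text
[ 5.80451916e+02  1.18818363e+02 -2.22481781e-01] -12.747267058072634
[[-0.91297555 -0.28109599]
 [-0.04464878 -0.51383711]
 [ 0.0870191   0.60232796]
 [-0.27205201  0.90240471]
 [-1.11640879 -0.78255259]
 [-0.46899577  0.84758008]
 [ 1.67690252 -0.87136092]
 [ 1.00774502  1.04579519]]
[ 5.80734477e+02  1.18878850e+02 -2.25912848e-01] [[-0.5492356  -0.61525406]
 [ 0.33081489 -0.47316778]
 [ 0.30053019  0.63883122]
 [-0.07048928  0.5936465 ]]
plate front [-72.79176055  15.63916327]
plate front [-73.58962142 -14.12648194]
tab tip [-51.04916319  -0.24546475]
rear [-165.65103059    0.96020618]
ridge top [-128.91415811   16.97870892]
ridgetop [-129.93592655  -16.27473168]
ledge [63.98699531  0.61317963]
post [54.01887558 17.155065  ]
post [ 53.65969956 -16.20226225]
```

Run:
```python
from h import *
crop("pics/w5.png","pics/w5c.png",250,200,390,300,5)
im=cv2.imread("pics/side0.png");c=env.calibration("side")
x,y,t=580.6,118.8,-.224
P=[(-45,19.5,28),(45,19.5,28),(45,-19.5,28),(-45,-19.5,28),(-168,38,37),(-168,-38,37),(98,38,37),(98,-38,37),(-168,-38,0),(98,-38,0)]
W=[(x+np.cos(t)*a-np.sin(t)*b,y+np.sin(t)*a+np.cos(t)*b,z) for a,b,z in P]
im=cv2.resize(im[155:215,235:355],None,fx=6,fy=6,interpolation=cv2.INTER_CUBIC)
for u,v in w2px(c,W): cv2.circle(im,(int((u-235+.5)*6),int((v-155+.5)*6)),3,(0,0,255),-1)
cv2.imwrite("pics/side0c.png",im)
```

```text
(no output)
```

View pics/w5c.png

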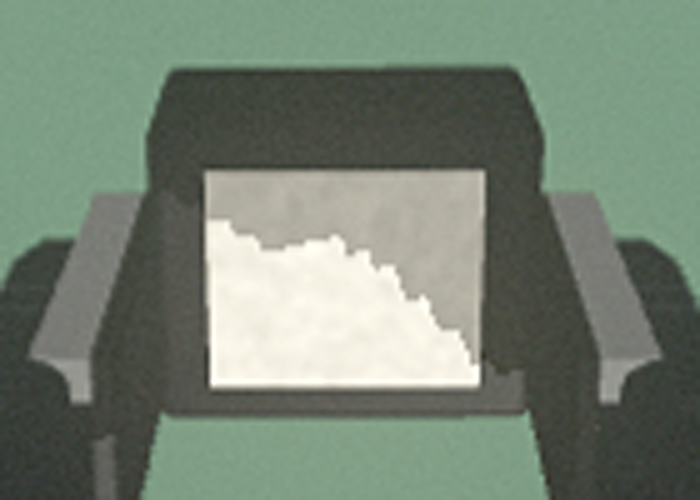

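View pics/side0c.png

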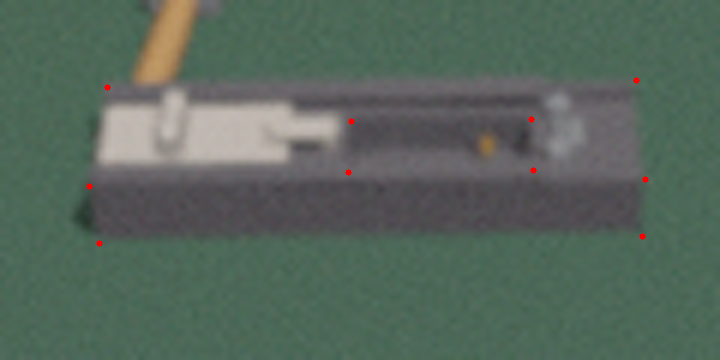

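Run:
```python
from h import *
import pickle;c=pickle.load(open("c5.pkl","rb"))
s=env.state();print(s['eef_pos'])
g=lambda u,v,zt:tool(px2w(c,(250+u/5,200+v/5),150.1+zt))
for n,u,v,z in (("near top edge",345,412,8),("far bottom edge",345,70,-12),("far top edge?",345,150,8),("label T",345,170,8),("label B",345,387,8),("label L",208,278,8),("label R",482,278,8),("L",163,400,8),("R",525,400,8)): print(n,g(u,v,z).round(1))
```

```text
[566.0964155   59.50397344 150.12311662]
near top edge [-12.9   1.   -8. ]
far bottom edge [18.3  1.  12. ]
far top edge? [16.7  0.9 -8. ]
label T [14.6  0.9 -8. ]
label B [-9.9  1.  -8. ]
label L [  2.7 -13.   -8. ]
label R [ 2.7 14.9 -7.9]
L [-11.4 -18.1  -8.1]
R [-11.5  19.9  -7.9]
```

```bash
python3 -m handwheel '[{"dx":0.02,"dy":0,"dz":0.03,"wx":0,"wy":0,"wz":0},{"dx":0.045,"dy":0,"dz":0.07,"wx":0,"wy":0,"wz":0},{"dx":0.0588,"dy":0,"dz":0.09,"wx":0,"wy":0,"wz":0},{"dx":0.0588,"dy":0,"dz":0.095,"wx":0,"wy":0,"wz":0},{"dx":0.0588,"dy":0,"dz":0.095,"wx":0,"wy":0,"wz":0},{"dx":0.0588,"dy":0,"dz":0.095,"wx":0,"wy":0,"wz":0}]'
python3 - <<'E'
from h import *
c=env.calibration("wrist")
im=env.read_camera("wrist");cv2.imwrite("pics/w6.png",im);print(env.state()['eef_pos'],tool([579.2,116.8,17]))
import pickle;pickle.dump(c,open("c6.pkl","wb"))
crop("pics/w6.png","pics/w6a.png",200,150,440,310,3.3)
E
```

```text
t: 5.05
eef_pos: [580.1, 115.3, 56.0]
eef_rot: [0.003, 0.783, 0.622, 0.002]
force: [-0.6, 0.1, -0.7]
opening: 38.0
[580.40209799 115.49673995  56.38659726] [ 1.0192831  -1.73537033 39.3750825 ]
```

View pics/w6a.png

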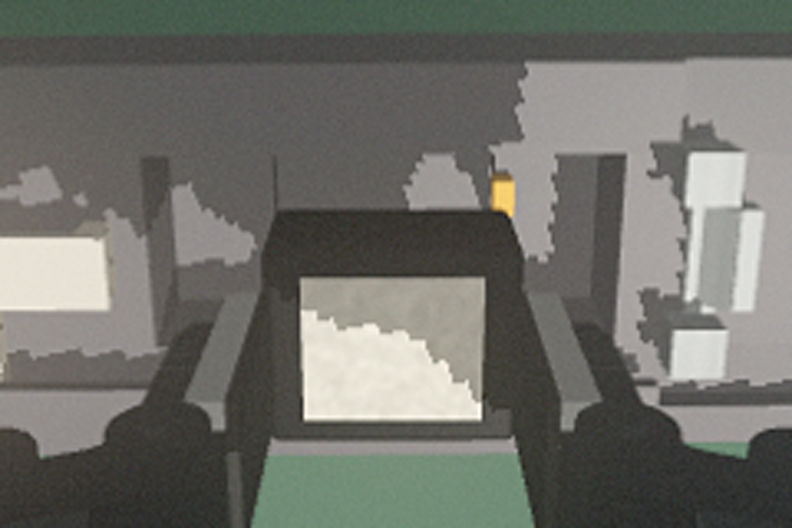

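Run:
```python
from h import *
import pickle;c=pickle.load(open("c6.pkl","rb"))
s=env.state();Z=s['eef_pos'][2]
g=lambda u,v,z:tool(px2w(c,(200+u/3.3,150+v/3.3),z)).round(2)
print("rim far L",g(142,157,28),"far R",g(626,155,28), "L low",g(157,343,28),"R low",g(618,300,28))
print("label",g(300,277,Z+8),g(485,277,Z+8),g(303,420,Z+8),g(482,420,Z+8))
print("pack near top edge",g(390,438,Z+8),"far bottom",g(390,210,Z-12))
print("pack far bottom corners",g(275,212,Z-12),g(508,212,Z-12))
print("posts",g(688,150,37.5),g(672,328,37.5))
```

```text
rim far L [ 22.69 -45.49  28.06] far R [22.96 43.87 28.68] L low [-15.08 -45.33  28.08] R low [-6.14 44.36 28.69]
label [ 14.03 -13.24  -8.1 ] [13.97 14.59 -7.91] [-10.31 -13.43  -8.09] [-10.4   14.83  -7.89]
pack near top edge [-13.58   0.3   -7.99] far bottom [17.87  0.26 11.99]
pack far bottom corners [ 17.54 -19.21  11.86] [17.48 20.27 12.13]
posts [26.48 52.28 19.23] [-7.57 52.34 19.25]
```

```bash
python3 -m handwheel '[{"dx":0.0013,"dy":-0.0014,"dz":0.006,"wx":0,"wy":0,"wz":0},{"dx":0.0013,"dy":-0.0014,"dz":0.016,"wx":0,"wy":0,"wz":0},{"dx":0.0013,"dy":-0.0014,"dz":0.024,"wx":0,"wy":0,"wz":0},{"dx":0.0013,"dy":-0.0014,"dz":0.032,"wx":0,"wy":0,"wz":0},{"dx":0.0013,"dy":-0.0014,"dz":0.036,"wx":0,"wy":0,"wz":0},{"dx":0.0013,"dy":-0.0014,"dz":0.038,"wx":0,"wy":0,"wz":0},{"dx":0.0013,"dy":-0.0014,"dz":0.038,"wx":0,"wy":0,"wz":0}]'
python3 - <<'E'
from h import *
c=env.calibration("wrist")
im=env.read_camera("wrist");cv2.imwrite("pics/w7.png",im);print(env.state()['eef_pos'],env.state()['force'])
crop("pics/w7.png","pics/w7a.png",200,150,440,310,3.3)
E
```

```text
t: 5.8
eef_pos: [579.4, 117.0, 17.9]
eef_rot: [0.003, 0.783, 0.622, 0.002]
force: [0.3, -0.2, -1.2]
opening: 37.9
[579.565276   117.05611716  18.24506934] [ 0.30052064  0.55836273 -0.16537806]
```

View pics/w7a.png

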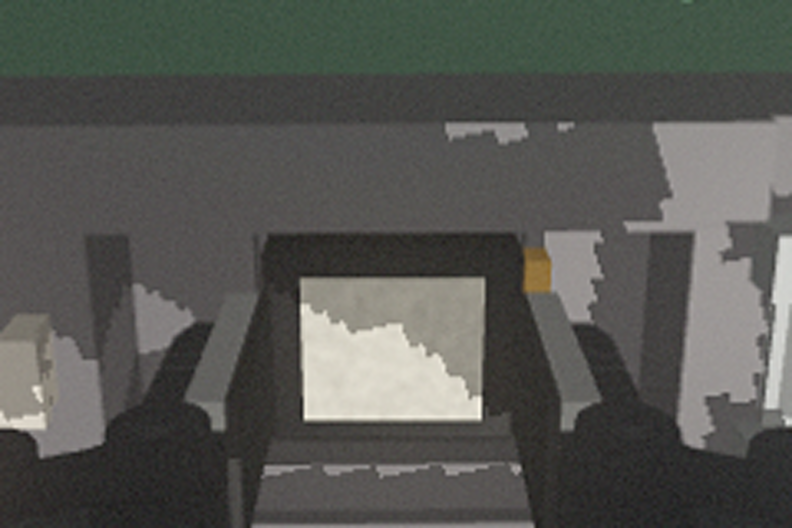

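The pack is down between the ribs with no contact force, roughly 1 mm above the floor. Lower a touch, release and lift.

```bash
python3 -m handwheel '[{"dx":0,"dy":0,"dz":0.001,"wx":0,"wy":0,"wz":0},{"dx":0,"dy":0,"dz":0.001,"wx":0,"wy":0,"wz":0}]'; python3 -m handwheel '[{"dx":0,"dy":0,"dz":0,"wx":0,"wy":0,"wz":0},{"dx":0,"dy":0,"dz":0,"wx":0,"wy":0,"wz":0},{"dx":0,"dy":0,"dz":0,"wx":0,"wy":0,"wz":0},{"dx":0,"dy":0,"dz":-0.01,"wx":0,"wy":0,"wz":0},{"dx":0,"dy":0,"dz":-0.04,"wx":0,"wy":0,"wz":0},{"dx":-0.01,"dy":-0.03,"dz":-0.08,"wx":0,"wy":0,"wz":0},{"dx":-0.02,"dy":-0.06,"dz":-0.1,"wx":0,"wy":0,"wz":0},{"dx":-0.02,"dy":-0.06,"dz":-0.1,"wx":0,"wy":0,"wz":0},{"dx":-0.02,"dy":-0.06,"dz":-0.1,"wx":0,"wy":0,"wz":0}]' 0.048
python3 - <<'E'
from h import *
c=env.calibration("wrist")
im=env.read_camera("wrist");cv2.imwrite("pics/w8.png",im)
import pickle;pickle.dump(c,open("c8.pkl","wb"))
E
```

```text
t: 6.05
eef_pos: [579.8, 117.1, 17.4]
eef_rot: [0.003, 0.783, 0.622, 0.002]
force: [0.3, 0.2, 0.4]
opening: 38.0
t: 6.95
eef_pos: [516.6, 111.5, 118.3]
eef_rot: [0.003, 0.783, 0.622, 0.003]
force: [0.5, 0.4, 0.1]
opening: 48.1
```

View pics/w8.png

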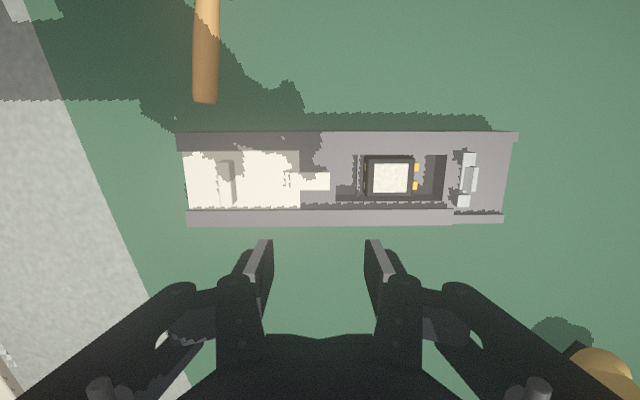

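Run:
```python
from h import *
crop("pics/w8.png","pics/w8a.png",325,125,525,225,4)
crop("pics/w8.png","pics/w8b.png",170,125,345,230,4)
```

```text
(no output)
```

View pics/w8a.png

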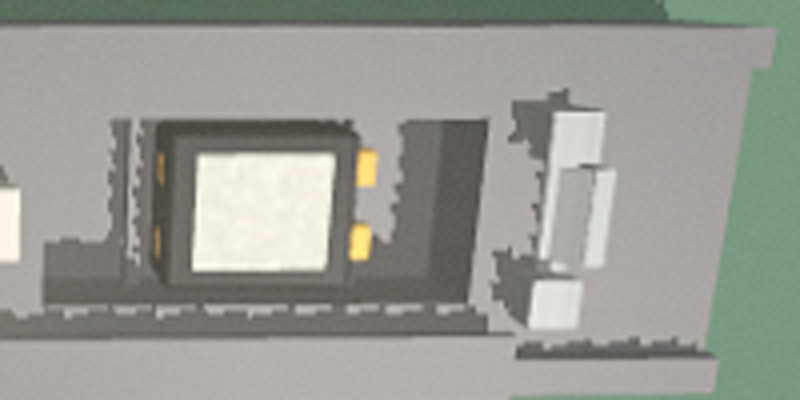

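View pics/w8b.png

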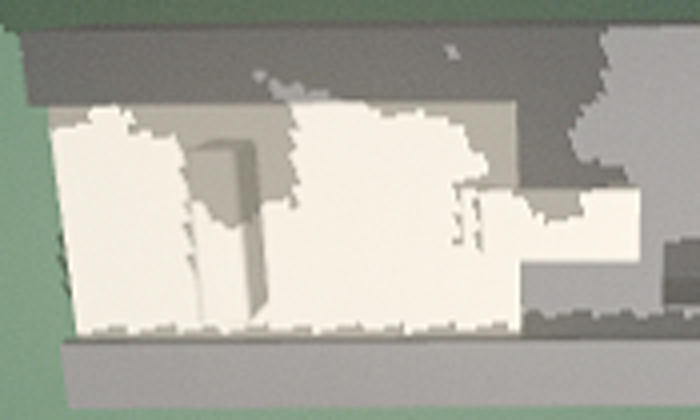

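Run:
```python
from fit import *
import pickle;c=pickle.load(open("c8.pkl","rb"))
a=lambda u,v:(325+u/4,125+v/4); b=lambda u,v:(170+u/4,125+v/4)
p,r=fit(c,[(45,19.5,28),(45,-19.5,28),(-168,38,37),(-168,-38,37),(98,38,37),(98,-38,37)],[a(489,121),a(470,304),b(20,32),b(68,408),a(777,27),a(716,392)],[580,118,-.22]);print(p,r.round(1).tolist())
def rec(W): d=W[:2]-p[:2];co,si=np.cos(p[2]),np.sin(p[2]);return np.array([co*d[0]+si*d[1],-si*d[0]+co*d[1],W[2]])
for n,uv,z in (("label",a(195,152),25),("label",a(337,152),25),("label",a(331,270),25),("label",a(191,270),25),("plate front",b(517,140),32),("plate rear",b(62,220),32),("tabtip",b(640,225),32),("tabtip",b(640,225),28),("ridge top rear",b(190,150),48),("ridge top rear",b(200,315),48),("ridge top front",b(235,150),48),("ridge top fr",b(250,315),48),("post",a(553,112),37.5),("post",a(530,328),37.5),("post",a(550,165),37.5),("post",a(533,280),37.5)):
    print(n,rec(px2w(c,uv,z)).round(1))
s=env.state()
co,si=np.cos(p[2]),np.sin(p[2])
R=lambda x,y,z:[p[0]+co*x-si*y,p[1]+si*x+co*y,z]
print("ridge tool",tool(R(-130,0,40)))
```

```text
[ 5.80078170e+02  1.19210061e+02 -2.21501243e-01] [[-0.4, -0.9], [-0.9, -0.2], [-1.6, 0.2], [-0.7, 0.4], [2.5, 0.0], [1.3, 1.5]]
label [-13.4  12.3  25. ]
label [15.9 12.1 25. ]
label [ 16.6 -12.8  25. ]
label [-13.1 -12.6  25. ]
plate front [-73.7  16.1  32. ]
plate rear [-165.6    0.8   32. ]
tabtip [-49.4  -1.2  32. ]
tabtip [-49.2  -2.1  28. ]
ridge top rear [-132.9   17.    48. ]
ridge top rear [-134.1  -14.6   48. ]
ridge top front [-124.6   17.    48. ]
ridge top fr [-124.5  -14.7   48. ]
post [53.5 21.7 37.5]
post [ 54.5 -22.1  37.5]
post [54.3 11.4 37.5]
post [ 53.8 -11.9  37.5]
ridge tool [ 20.907873   -70.91046223  77.01966414]
```

Pack is seated at recorder (1.5, -0.2). Post faces are at x≈54, so home should be about 128 mm of cover travel. Now I'll pinch the ridge.

```bash
python3 -m handwheel '[{"dx":0.01,"dy":-0.03,"dz":0,"wx":0,"wy":0,"wz":0},{"dx":0.0205,"dy":-0.068,"dz":0.01,"wx":0,"wy":0,"wz":0},{"dx":0.0205,"dy":-0.071,"dz":0.035,"wx":0,"wy":0,"wz":0},{"dx":0.0205,"dy":-0.071,"dz":0.06,"wx":0,"wy":0,"wz":0},{"dx":0.0205,"dy":-0.071,"dz":0.075,"wx":0,"wy":0,"wz":0},{"dx":0.0205,"dy":-0.071,"dz":0.080,"wx":0,"wy":0,"wz":0},{"dx":0.0205,"dy":-0.071,"dz":0.080,"wx":0,"wy":0,"wz":0}]' 0.03
python3 - <<'E'
from h import *
im=env.read_camera("wrist");cv2.imwrite("pics/w9.png",im);s=env.state();print(s['eef_pos'],s['force'])
E
```

```text
t: 7.7
eef_pos: [453.2, 147.3, 35.9]
eef_rot: [0.003, 0.783, 0.622, 0.002]
force: [0.5, 0.7, 0.7]
opening: 30.0
[453.5286242  147.41604798  36.64227313] [ 1.42044703 -0.43262872 -0.33450666]
```

View pics/w9.png

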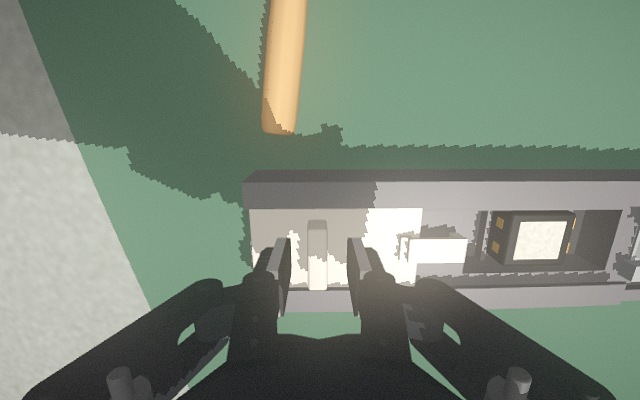

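The fingers straddle the ridge (px 317,255) centrally. Close.

```bash
python3 -m handwheel '[{"dx":0,"dy":0,"dz":0,"wx":0,"wy":0,"wz":0},{"dx":0,"dy":0,"dz":0,"wx":0,"wy":0,"wz":0},{"dx":0,"dy":0,"dz":0,"wx":0,"wy":0,"wz":0},{"dx":0,"dy":0,"dz":0,"wx":0,"wy":0,"wz":0}]' 0.0
python3 - <<'E'
from h import *
s=env.state();print(s['eef_pos'],s['eef_rot'],s['force'],s['moment'])
E
```

```text
t: 8.15
eef_pos: [454.4, 147.6, 37.4]
eef_rot: [0.004, 0.783, 0.622, 0.003]
force: [0.7, -0.4, 5.1]
opening: 8.1
[454.35089668 147.59498284  37.35418041] [0.00357979 0.78291553 0.6221084  0.00340522] [ 0.70228124 -0.44963232  5.05983196] [-0.13303942 -0.04988109 -0.03473922]
```

```bash
python3 -m handwheel '[{"dx":0,"dy":0.005,"dz":0,"wx":0,"wy":0,"wz":0},{"dx":0.0001,"dy":0.015,"dz":0.0001,"wx":0,"wy":0,"wz":0},{"dx":0.0001,"dy":0.025,"dz":0.0002,"wx":0,"wy":0,"wz":0},{"dx":0.0002,"dy":0.035,"dz":0.0003,"wx":0,"wy":0,"wz":0},{"dx":0.0002,"dy":0.045,"dz":0.0004,"wx":0,"wy":0,"wz":0},{"dx":0.0003,"dy":0.05,"dz":0.0005,"wx":0,"wy":0,"wz":0}]'
python3 - <<'E'
from h import *
s=env.state();print(s['eef_pos'],s['eef_rot'],s['force'],s['moment'],np.hypot(*(s['eef_pos']-[454.4,147.6,0])[:2]))
E
```

```text
t: 8.75
eef_pos: [504.6, 136.3, 37.4]
eef_rot: [0.004, 0.783, 0.622, 0.004]
force: [-3.2, 0.9, 6.4]
opening: 8.3
[504.56765329 136.32500483  37.37944057] [0.00376119 0.78307913 0.62189918 0.00378667] [-3.20660732  0.8688643   6.43466269] [ 0.15955689  0.6842697  -0.020193  ] 51.41905242767239
```

Sliding freely at about 3 N. Continue up to just before the ramp.

```bash
python3 -m handwheel '[{"dx":0,"dy":0.01,"dz":0.0001,"wx":0,"wy":0,"wz":0},{"dx":0.0001,"dy":0.02,"dz":0.0003,"wx":0,"wy":0,"wz":0},{"dx":0.0001,"dy":0.03,"dz":0.0004,"wx":0,"wy":0,"wz":0},{"dx":0.0002,"dy":0.04,"dz":0.0006,"wx":0,"wy":0,"wz":0},{"dx":0.0002,"dy":0.048,"dz":0.0007,"wx":0,"wy":0,"wz":0},{"dx":0.0002,"dy":0.052,"dz":0.0008,"wx":0,"wy":0,"wz":0},{"dx":0.0002,"dy":0.052,"dz":0.0008,"wx":0,"wy":0,"wz":0}]'
python3 - <<'E'
from h import *
s=env.state();print(s['eef_pos'],s['eef_rot'],s['force'],s['moment'],np.hypot(*(s['eef_pos']-[454.4,147.6,0])[:2]))
im=env.read_camera("wrist");cv2.imwrite("pics/w10.png",im)
E
```

```text
t: 9.45
eef_pos: [556.4, 124.5, 37.4]
eef_rot: [0.004, 0.783, 0.622, 0.004]
force: [1.3, -1.3, 3.0]
opening: 7.6
[556.40408504 124.52556934  37.40614415] [0.00410792 0.78314689 0.62180855 0.00426521] [ 1.30590178 -1.28027786  2.98564888] [-0.21524576  0.02851606  0.02487432] 104.58136887110503
```

View pics/w10.png

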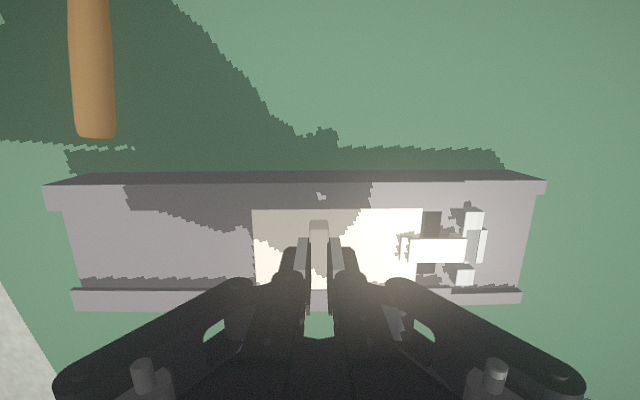

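Run:
```python
from h import *
crop("pics/w10.png","pics/w10a.png",390,190,500,300,6)
```

```text
(no output)
```

View pics/w10a.png

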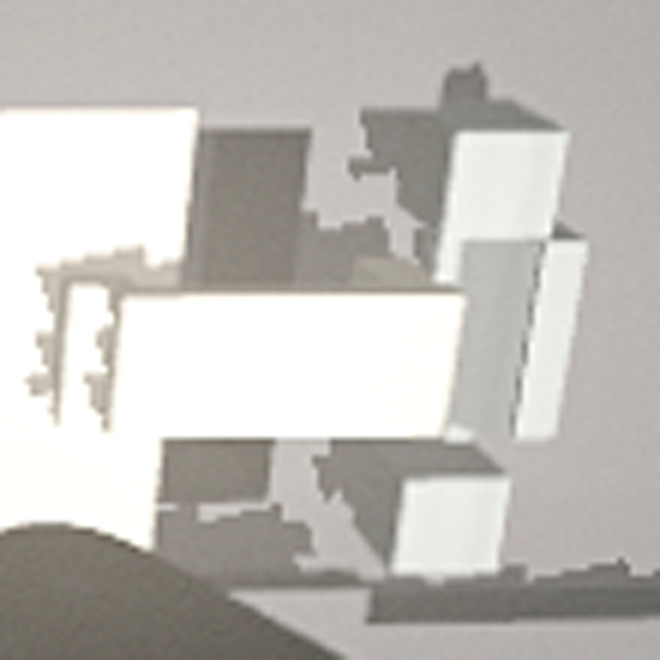

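Run:
```python
from h import *
c=env.calibration("wrist")
g=lambda u,v,z:tool(px2w(c,(390+u/6,190+v/6),z)).round(1)
print("plate",g(196,110,32),g(157,500,32),"post top front edge",g(455,132,37.5),g(403,475,37.5),g(390,572,37.5),"tab tip",g(465,295,32),g(447,435,32))
```

```text
plate [23.  56.8  6.1] [-16.4  57.1   6.1] post top front edge [22.6 77.9  0.9] [-10.9  77.9   0.8] [-21.2  78.1   0.8] tab tip [ 4.7 84.2  6.5] [-9.8 84.6  6.4]
```

```bash
python3 -m handwheel '[{"dx":0,"dy":0.003,"dz":0,"wx":0,"wy":0,"wz":0},{"dx":0,"dy":0.006,"dz":0.0001,"wx":0,"wy":0,"wz":0},{"dx":0,"dy":0.008,"dz":0.0001,"wx":0,"wy":0,"wz":0}]'; python3 -m handwheel '[{"dx":0,"dy":0.0015,"dz":0,"wx":0,"wy":0,"wz":0},{"dx":0,"dy":0.003,"dz":0,"wx":0,"wy":0,"wz":0}]';python3 -m handwheel '[{"dx":0,"dy":0.001,"dz":0,"wx":0,"wy":0,"wz":0},{"dx":0,"dy":0.002,"dz":0,"wx":0,"wy":0,"wz":0}]'
python3 - <<'E'
from h import *
s=env.state();print(s['eef_pos'],s['force'],s['moment'],np.hypot(*(s['eef_pos']-[454.4,147.6,0])[:2]))
E
```

```text
t: 9.8
eef_pos: [562.9, 122.8, 37.4]
eef_rot: [0.003, 0.783, 0.622, 0.003]
force: [-8.0, 1.9, 10.2]
opening: 7.9
t: 10.0
eef_pos: [564.0, 122.3, 37.4]
eef_rot: [0.002, 0.783, 0.622, 0.002]
force: [-9.1, 2.9, 10.9]
opening: 8.0
t: 10.2
eef_pos: [564.5, 122.1, 37.4]
eef_rot: [0.001, 0.783, 0.622, 0.0]
force: [-8.0, 1.9, 10.6]
opening: 8.2
[564.46664275 122.05048237  37.3704227 ] [-7.9720272   1.9449169  10.60747721] [0.54771061 1.30694793 0.03808261] 112.99311349375185
```

```bash
python3 -m handwheel '[{"dx":0,"dy":0.0025,"dz":-0.001,"wx":0,"wy":0,"wz":0},{"dx":0,"dy":0.003,"dz":-0.001,"wx":0,"wy":0,"wz":0}]';python3 -m handwheel '[{"dx":0,"dy":0.0025,"dz":-0.0005,"wx":0,"wy":0,"wz":0},{"dx":0,"dy":0.003,"dz":-0.0005,"wx":0,"wy":0,"wz":0}]'
python3 - <<'E'
from h import *
s=env.state();print(s['eef_pos'],s['eef_rot'],s['force'],s['moment'],np.hypot(*(s['eef_pos']-[454.4,147.6,0])[:2]))
E
```

```text
t: 10.4
eef_pos: [567.2, 121.4, 38.2]
eef_rot: [0.001, 0.783, 0.622, 0.0]
force: [-1.3, 0.1, 2.5]
opening: 8.1
t: 10.6
eef_pos: [570.2, 120.6, 38.5]
eef_rot: [0.001, 0.783, 0.622, -0.0]
force: [-2.6, 0.7, 1.3]
opening: 7.7
[570.18519152 120.63330194  38.45868242] [ 8.36395069e-04  7.83238950e-01  6.21720228e-01 -7.46114798e-05] [-2.60941795  0.68429386  1.29129538] [0.10521344 0.33597307 0.01187396] 118.8840333275603
```

```bash
python3 -m handwheel '[{"dx":0,"dy":0.001,"dz":0,"wx":0,"wy":0,"wz":0},{"dx":0,"dy":0.002,"dz":0,"wx":0,"wy":0,"wz":0}]'
python3 - <<'E'
from h import *
im=env.read_camera("wrist");cv2.imwrite("pics/w11.png",im);crop("pics/w11.png","pics/w11a.png",390,190,500,300,6)
s=env.state();print(s['eef_pos'],s['force'],np.hypot(*(s['eef_pos']-[454.4,147.6,0])[:2]))
E
```

```text
t: 10.8
eef_pos: [572.2, 120.1, 38.3]
eef_rot: [0.001, 0.783, 0.622, -0.0]
force: [-1.1, -0.2, 1.0]
opening: 7.7
[572.3813895  120.09858676  38.3763448 ] [-2.17205127  0.4224496  -0.46072149] 121.14427760937454
```

View pics/w11a.png

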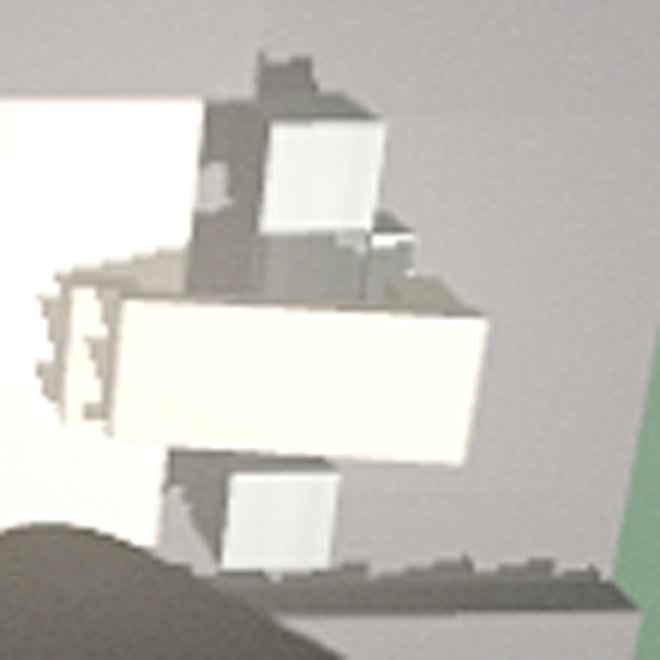

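```bash
python3 - <<'E'
from h import *
c=env.calibration("wrist")
g=lambda u,v,z:tool(px2w(c,(390+u/6,190+v/6),z)).round(1)
print("plate",g(205,100,32),g(159,500,32),"post",g(270,122,37.5),g(230,475,37.5),g(222,565,37.5),g(260,230,37.5))
E
python3 -m handwheel '[{"dx":0,"dy":0.001,"dz":0,"wx":0,"wy":0,"wz":0},{"dx":0,"dy":0.0015,"dz":0,"wx":0,"wy":0,"wz":0}]'
python3 - <<'E'
from h import *
s=env.state();print(s['eef_pos'],s['force'],np.hypot(*(s['eef_pos']-[454.4,147.6,0])[:2]))
E
```

```text
plate [23.8 57.6  6.4] [-16.6  57.4   6.5] post [23.5 61.4  0.9] [-10.8  61.7   1. ] [-20.4  62.    1. ] [13.5 61.7  0.9]
t: 11.05
eef_pos: [573.9, 119.7, 38.4]
eef_rot: [0.001, 0.783, 0.622, -0.0]
force: [-2.8, 0.2, 1.2]
opening: 7.8
[573.92877336 119.71140063  38.36872456] [-2.80012719  0.16170535  1.17829047] 122.73916097333027
```

```bash
for i in 1; do python3 -m handwheel '[{"dx":0,"dy":0.0006,"dz":0,"wx":0,"wy":0,"wz":0},{"dx":0,"dy":0.0006,"dz":0,"wx":0,"wy":0,"wz":0}]'; done
python3 - <<'E'
from h import *
s=env.state();print(s['eef_pos'],s['force'],np.hypot(*(s['eef_pos']-[454.4,147.6,0])[:2]))
E
python3 -m handwheel '[{"dx":0,"dy":0.0006,"dz":0,"wx":0,"wy":0,"wz":0},{"dx":0,"dy":0.0006,"dz":0,"wx":0,"wy":0,"wz":0}]'
python3 - <<'E'
from h import *
s=env.state();print(s['eef_pos'],s['force'],np.hypot(*(s['eef_pos']-[454.4,147.6,0])[:2]))
im=env.read_camera("wrist");cv2.imwrite("pics/w12.png",im);crop("pics/w12.png","pics/w12a.png",390,190,500,300,6)
E
```

```text
t: 11.25
eef_pos: [575.2, 119.6, 38.5]
eef_rot: [0.001, 0.783, 0.622, 0.0]
force: [0.3, 0.3, -0.1]
opening: 8.5
[575.2212616  119.5545367   38.46843666] [ 0.30063909  0.25869921 -0.13856168] 124.03356507641384
t: 11.45
eef_pos: [576.0, 119.4, 38.5]
eef_rot: [0.001, 0.783, 0.622, 0.001]
force: [-0.8, 0.6, -1.0]
opening: 8.1
[575.97686216 119.39095213  38.47527564] [-0.78960206  0.58170539 -1.00147091] 124.80658554098473
```

View pics/w12a.png

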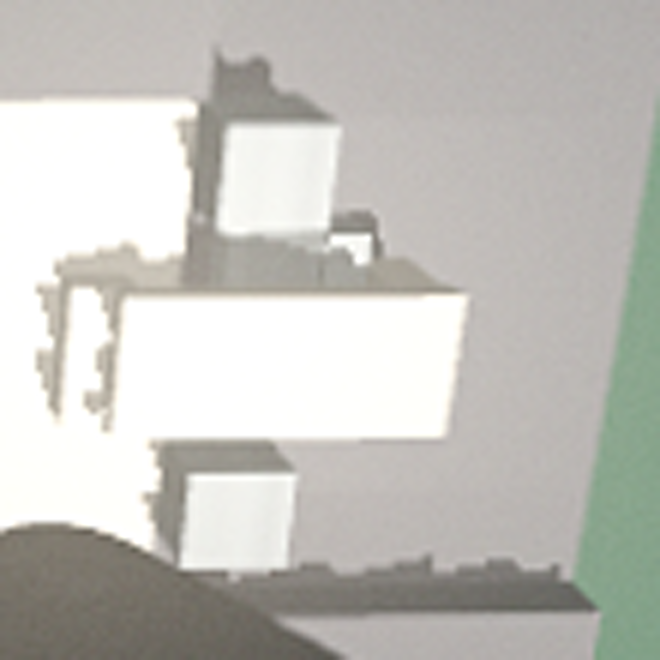

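The tab is level again: its tip is back at (467,292)–(447,437), the same as before the ramp, and the force has fallen off, so the barb has dropped. I'll feel gently for the stop.

```bash
python3 -m handwheel '[{"dx":0,"dy":0.0005,"dz":0,"wx":0,"wy":0,"wz":0},{"dx":0,"dy":0.0005,"dz":0,"wx":0,"wy":0,"wz":0}]'
python3 - <<'E'
from h import *
s=env.state();print(s['eef_pos'],s['force'],np.hypot(*(s['eef_pos']-[454.4,147.6,0])[:2]))
E
```

```text
t: 11.7
eef_pos: [576.4, 119.3, 38.4]
eef_rot: [0.001, 0.783, 0.622, 0.0]
force: [-0.0, 0.3, -0.9]
opening: 8.3
[576.37921975 119.2621991   38.44095492] [-0.03562594  0.27479453 -0.89779586] 125.22763677296007
```

```bash
python3 -m handwheel '[{"dx":0,"dy":0.0005,"dz":0,"wx":0,"wy":0,"wz":0},{"dx":0,"dy":0.0005,"dz":0,"wx":0,"wy":0,"wz":0}]'; python3 -m handwheel '[{"dx":0,"dy":0.0005,"dz":0,"wx":0,"wy":0,"wz":0},{"dx":0,"dy":0.0005,"dz":0,"wx":0,"wy":0,"wz":0}]';python3 - <<'E'
from h import *
s=env.state();print(s['eef_pos'],s['force'],np.hypot(*(s['eef_pos']-[454.4,147.6,0])[:2]))
E
```

```text
t: 11.9
eef_pos: [576.9, 119.1, 38.4]
eef_rot: [0.001, 0.783, 0.622, 0.0]
force: [0.0, -0.1, -0.6]
opening: 8.2
t: 12.1
eef_pos: [577.1, 119.0, 38.3]
eef_rot: [0.001, 0.783, 0.622, 0.0]
force: [-1.5, 0.3, -0.7]
opening: 8.0
[577.05431808 119.01649496  38.34871307] [-1.52852887  0.27118499 -0.68862318] 125.94085319201716
```

```bash
python3 -m handwheel '[{"dx":0,"dy":0.0006,"dz":0,"wx":0,"wy":0,"wz":0},{"dx":0,"dy":0.0006,"dz":0,"wx":0,"wy":0,"wz":0}]';python3 - <<'E'
from h import *
s=env.state();print(s['eef_pos'],s['force'],np.hypot(*(s['eef_pos']-[454.4,147.6,0])[:2]))
im=env.read_camera("wrist");cv2.imwrite("pics/w13.png",im);crop("pics/w13.png","pics/w13a.png",390,190,500,300,6)
E
```

```text
t: 12.3
eef_pos: [577.1, 118.9, 38.2]
eef_rot: [0.001, 0.783, 0.622, -0.0]
force: [-2.9, 0.9, 0.3]
opening: 8.3
[577.0824459  118.88774308  38.21781659] [-2.93491779  0.86296336  0.27103558] 125.99752469623054
```

View pics/w13a.png

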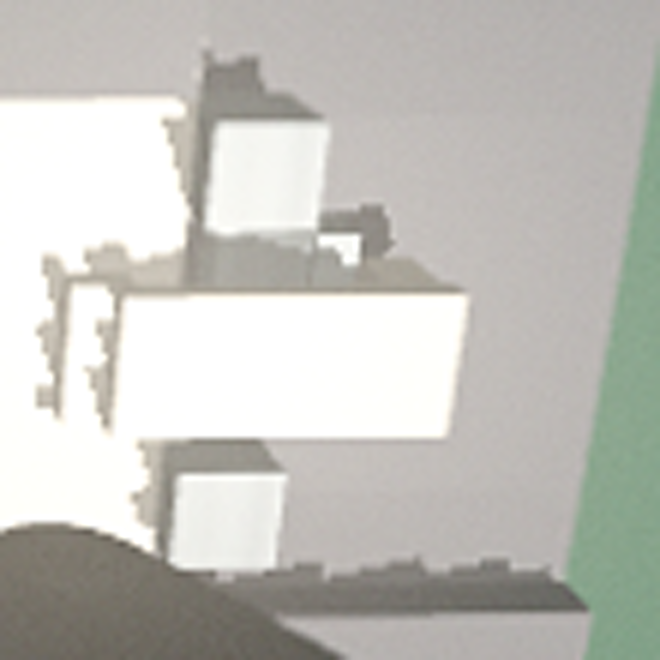

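```bash
python3 -m handwheel '[{"dx":0,"dy":0.0006,"dz":0,"wx":0,"wy":0,"wz":0},{"dx":0,"dy":0.001,"dz":0,"wx":0,"wy":0,"wz":0}]';python3 - <<'E'
from h import *
s=env.state();print(s['eef_pos'],s['force'],np.hypot(*(s['eef_pos']-[454.4,147.6,0])[:2]))
E
```

```text
t: 12.55
eef_pos: [577.1, 118.7, 38.0]
eef_rot: [0.0, 0.783, 0.622, -0.001]
force: [-5.7, 1.8, 0.9]
opening: 7.8
[577.14190093 118.70691933  37.99155662] [-5.71107831  1.83465735  0.90548574] 126.09672618406576
```

It's home: 6 N produced no motion at 126.0 mm of travel. I'll ease the load, release and lift away.

```bash
python3 -m handwheel '[{"dx":0,"dy":0,"dz":0,"wx":0,"wy":0,"wz":0},{"dx":0,"dy":0,"dz":0,"wx":0,"wy":0,"wz":0}]'; python3 -m handwheel '[{"dx":0,"dy":0,"dz":0,"wx":0,"wy":0,"wz":0},{"dx":0,"dy":0,"dz":0,"wx":0,"wy":0,"wz":0},{"dx":0,"dy":0,"dz":-0.002,"wx":0,"wy":0,"wz":0},{"dx":0,"dy":0,"dz":-0.02,"wx":0,"wy":0,"wz":0},{"dx":0,"dy":0,"dz":-0.05,"wx":0,"wy":0,"wz":0},{"dx":-0.02,"dy":0,"dz":-0.08,"wx":0,"wy":0,"wz":0},{"dx":-0.04,"dy":0,"dz":-0.1,"wx":0,"wy":0,"wz":0},{"dx":-0.04,"dy":0,"dz":-0.1,"wx":0,"wy":0,"wz":0}]' 0.03
python3 - <<'E'
from h import *
im=env.read_camera("wrist");cv2.imwrite("pics/w14.png",im);crop("pics/w14.png","pics/w14a.png",180,60,480,200,2.6)
cv2.imwrite("pics/side14.png",env.read_camera("side"))
E
```

```text
t: 12.75
eef_pos: [577.1, 118.7, 38.0]
eef_rot: [0.0, 0.783, 0.622, -0.001]
force: [-3.1, 1.3, -0.6]
opening: 7.9
t: 13.55
eef_pos: [569.9, 78.6, 141.2]
eef_rot: [0.002, 0.784, 0.621, 0.001]
force: [0.7, -1.2, -0.4]
opening: 29.9
```

View pics/w14a.png

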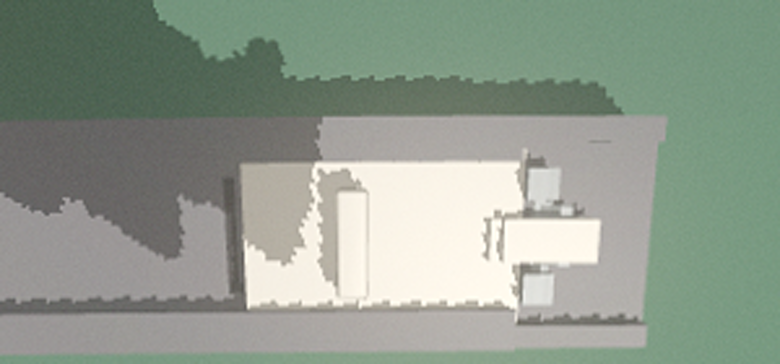

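View pics/side14.png

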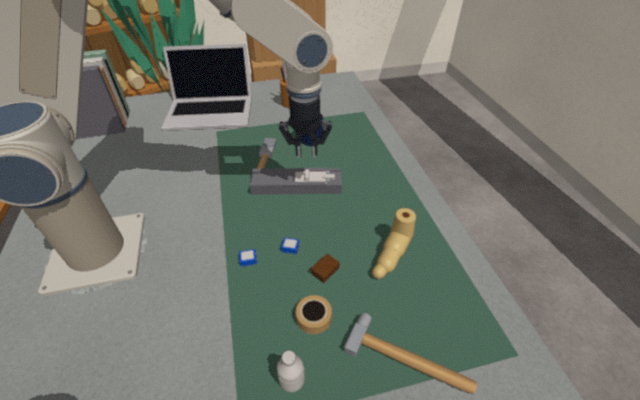

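The plate edge meets the posts at crop x≈522, the tab is level between them, and nothing on the bench has moved. Handing in.

Run:
```python
from h import *
print(env.close_job())
```

```text
the job is handed in; nothing more can be done
None
```

The battery pack is in the bay and the cover is slid home and stayed shut when I let go. I handed the job in at about 13.7 s; it reports no verdict.

- **Pack:** I gripped it by its two ends and set it between the ribs. Before closing the cover, the camera put it about 1.5 mm from the bay centre (limit 5.5 mm) and lying flat. I could not check it again once the cover was over it.
- **Cover:** I pinched the ridge and slid it 126 mm. The camera had predicted about 125 to 128 mm.
    - **Latch:** The force fell off and the tab went level again about 2 mm before the end. A last gentle push of about 6 N gave no further motion.
    - **Forces:** The highest sideways force I read at the wrist was about 9.5 N, as the tab started up the ramp. I was also pressing down on the cover with about 11 N at that moment, so I raised the tool about 1 mm and the force dropped.
- **Final pictures:** The plate is against the posts with the tab level between them, and the gripper is clear. The bystanders visible in the last side view look unmoved, but the arm hides the mug there. I never moved the arm near the mug.
- **Small disagreements:**
    - The side camera and wrist camera differed by a few mm on the recorder's position; I used the wrist camera.
    - The gripper's opening read about 2 mm under the true width of what it held.

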